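# Put the flat motorcycle battery on charge

## Task

Put the slim motorcycle battery on charge: lower it, without dropping it, upright and all the way down into the charging cradle whose nest fits its base closely, with its terminals on the side of the cradle's contact posts. Then, with the battery standing in there and let go, flip that cradle's toggle switch over towards the battery until it snaps on; leave the other cradle's switch off and the thick battery, wrench, multimeter and spray can where they are.

Things in the scene. Friction and masses are not known exactly. Their poses are not given: they have to be found in the camera images.
- battery_slim: The battery to charge: black plastic block standing upright, 39 mm thick (x), 114 mm long (y), 86 mm tall (z), 0.35 to 0.65 kg. Origin at the centre of its underside. Two brass terminals sit in notches in the two top corners of its broad +x side (outer 17 mm of the length, top 16 mm); the middle 80 mm of both broad sides is flat to the top.
- battery_slim_terminals (a point): On the slim battery: midway between its two terminals, on the broad +x face, 19.5 mm from the mid-plane, 76 mm above the underside.
- cradle_narrow: Charging cradle with the narrow nest. 196 mm deep, 156 mm wide, fixed. Origin on the bench below its middle; +x from the toggle (front, robot side) back to the nest, z up. Front: aluminium charger housing, x -98 to -30 mm, top 55 mm above the bench (fins 59). Behind it the open nest, centred at x +34 mm: walls 5 mm thick, flared lips reach 53 mm above the bench.
- narrow_seat (a point): Centre of the narrow nest's floor, inside 45 mm (x) by 120 mm (y): fits the slim battery with 3 mm play all round. Axes as the cradle's: x +34 mm, y 0, 12 mm above the bench. Rubber floor; walls 32 mm tall above it, then lips flaring outwards 7 mm out and 9 mm up. The seated battery's origin lies here, its +x along the cradle's +x.
- narrow_contacts (a point): Midway between the two contact posts behind the narrow nest (cradle x +67 mm, y 0, 82 mm above the bench): black posts at y +45 and -45 mm, 16 mm wide, 10 mm thick, their tops 91 mm above the bench; thin copper spring tongues on them lean to the nest (look only).
- toggle_narrow (a joint): Toggle lever of the narrow cradle. 0 rad = OFF, leaning 0.375 rad to the cradle's -x (front); 0.75 = ON, leaning 0.375 rad to +x (towards the battery); 0.375 = upright, the snap-over centre. Sprung: short of the centre it returns to OFF, past it it snaps to ON by itself and stays. Starts OFF. Needs up to 7 N at the tip, 16 N at 25 mm from the pivot.
- toggle_narrow_tip (a point): Tip of the narrow cradle's toggle: plain round steel lever 12 mm thick, 64 mm from pivot to tip, pivot at cradle x -64 mm, y 0, 60 mm above the bench. Tip 120 mm above the bench when OFF or ON; it travels 47 mm.
- cradle_wide: The other charging cradle, with the wide nest, not to be used. 196 mm deep, 156 mm wide, fixed. Origin on the bench below its middle; +x from the toggle (front, robot side) back to the nest, z up. Front: aluminium charger housing, x -98 to -30 mm, top 55 mm above the bench (fins 59). Behind it the open nest, centred at x +34 mm: walls 5 mm thick, flared lips reach 53 mm above the bench.
- wide_seat (a point): Centre of the wide nest's floor, inside 76 mm (x) by 120 mm (y): for thick batteries, far too loose for the slim one. Axes as the cradle's: x +34 mm, y 0, 12 mm above the bench. Rubber floor; walls 32 mm tall above it, then lips flaring outwards 7 mm out and 9 mm up. 
- wide_contacts (a point): Midway between the wide cradle's two contact posts (cradle x +82 mm, 82 mm above the bench), posts as on the narrow one.
- toggle_wide (a joint): Toggle lever of the wide cradle. 0 rad = OFF, leaning 0.375 rad to the cradle's -x (front); 0.75 = ON, leaning 0.375 rad to +x (towards the battery); 0.375 = upright, the snap-over centre. Sprung: short of the centre it returns to OFF, past it it snaps to ON by itself and stays. Starts OFF, stays OFF. Needs up to 7 N at the tip, 16 N at 25 mm from the pivot.
- toggle_wide_tip (a point): Tip of the wide cradle's toggle, a lever like the narrow one's, at the same place on its cradle.
- battery_thick: Bystander: a thick battery of the same make, 70 mm (x) by 114 mm (y) by 86 mm tall, standing at the back of the bench. Origin at the centre of its underside.
- wrench: Bystander: steel wrench, 190 mm long, lying flat at the robot's left. Origin under its middle.
- multimeter: Bystander: dark multimeter, 170 by 82 by 43 mm, lying face up at the robot's right. Origin at the centre of its underside.
- spray_can: Bystander: bare aluminium spray can, 58 mm in diameter, 170 mm tall, at the back right. Origin at the centre of its underside.

How it is judged (in metres and radians):
On the way, in this order (a step that is already met when the one before it is completed fails the run):
1. The slim battery stands fully down in the narrow nest, upright, terminals on the contact-post side, let go, with that cradle's switch still off (x of battery_slim in the frame of narrow_seat between -0.007 and 0.007 m and y of battery_slim in the frame of narrow_seat between -0.007 and 0.007 m and z of battery_slim in the frame of narrow_seat between -0.004 and 0.004 m and angle between battery_slim's own z axis and vertical below 0.07 rad and x of battery_slim_terminals in the frame of narrow_seat above 0.01 m and contact force between the fingers and battery_slim below 0.3 N and value of joint toggle_narrow below 0.15 rad), for 0.2 s.
2. The narrow cradle's toggle has snapped over to ON (value of joint toggle_narrow above 0.65 rad), for 0.2 s.
At the end, for the whole second after the job is handed in: The slim battery rests, let go, in the narrow nest: within 7 mm of the seat in x and y, 4 mm in height, upright within 0.07 rad, terminals on the contact-post side; the narrow cradle's toggle is ON (above 0.65 rad), the wide one's OFF (below 0.15 rad) (x of battery_slim in the frame of narrow_seat between -0.007 and 0.007 m and y of battery_slim in the frame of narrow_seat between -0.007 and 0.007 m and z of battery_slim in the frame of narrow_seat between -0.004 and 0.004 m and angle between battery_slim's own z axis and vertical below 0.07 rad and x of battery_slim_terminals in the frame of narrow_seat above 0.01 m and value of joint toggle_narrow above 0.65 rad and value of joint toggle_wide below 0.15 rad and contact force between the fingers and battery_slim below 0.3 N and linear speed of battery_slim below 0.02 m/s); the robot touches nothing.
It fails at once if The narrow cradle's switch goes past its centre while the battery is not seated in that cradle (value of joint toggle_narrow above 0.4 rad and not (x of battery_slim in the frame of narrow_seat between -0.007 and 0.007 m and y of battery_slim in the frame of narrow_seat between -0.007 and 0.007 m and z of battery_slim in the frame of narrow_seat between -0.004 and 0.004 m and angle between battery_slim's own z axis and vertical below 0.07 rad and x of battery_slim_terminals in the frame of narrow_seat above 0.01 m)).
It fails at once if The wide cradle's switch is flipped past its centre (value of joint toggle_wide above 0.4 rad).
It fails at once if The slim battery is dropped or thrown (moves faster than 0.45 m/s while the fingers do not hold it) (linear speed of battery_slim above 0.45 m/s and contact force between the fingers and battery_slim below 0.1 N).
It fails at once if The slim battery is tipped more than 0.6 rad (angle between battery_slim's own z axis and vertical above 0.6 rad).
It fails at once if A bystander (thick battery, wrench, multimeter, spray can) is moved more than 20 mm (distance of any of battery_thick, wrench, multimeter, spray_can from where it was at the start of the episode above 0.02 m).
It also fails if it takes over 56 s, if anything falls off the work surface, if the arm or the gripper's body presses on something with over 40 N, if the wrist force passes 120 N, or if a joint passes its speed limit or range.

## Robot

A 7-joint arm with a two-finger parallel gripper is mounted at the origin on the work surface. World frame = base frame: x ahead of the robot, y to its left, z up, the work surface at z = 0. Lengths are in mm, angles in rad, forces in N, time in s.
With the tool pointing down it reaches from about 400 to 875 mm from the base axis. Payload 4.4 kg.
Tool frame: the origin (TCP) lies at the very end of the fingers, on their centre line; the grasp point (between the pads) lies 19 mm behind it; z points along the fingers, y is the line along which they close (so a half turn about z gives the same grasp; the last joint's range is limited). The gripper opens to 85 mm and grips with 20 to 120 N. Pads are 22 mm wide; open, the fingers measure 114 mm over their backs; the gripper's body (76 mm by 85 mm) begins 54 mm behind the grasp point. The pads swing forward as they close: fully open they stand 13 mm farther back than shut.
Start: joints at [-0.066, 0.628, 0.038, 1.517, -0.027, 0.996, -0.02], TCP at [650.014, 0.028, 204.713] pointing down, gripper open.
Joint ranges: [-3.06, 3.06], [-0.37, 2.12], [-1.25, 1.32], [0.18, 2.47], [-1.1, 4.24], [0.23, 1.98], [-2.94, 2.94]. Speed limits (rad/s): [2.57, 2.57, 3.14, 3.14, 3.14, 3.14, 3.14].

## Interface

Orientations are given as [roll, pitch, yaw] about the fixed x, y, z axes, in that order (R = Rz(yaw) Ry(pitch) Rx(roll)).
In Python, from cell import monitor, viewer, workorder gives the robot as it stands.
- The arm moves only by the tool arm_command, never from a script. Its argument "series" is one flat list of numbers, 5 for each row, row after row: the opening in per cent of the stroke, from 0 (shut) to 100 (fully open), then the shift along the tool's x, y, z in cm, then the turn about the tool's z in degrees. In form: [claw, x, y, z, roll, claw, x, y, z, roll, ...]. A call has exactly 5 rows; each row is the pose to reach, as a shift and turn from the pose commanded when the call began, along the tool's axes at that moment; what a row does not reach only later rows make up. A row lasts 1/12 s, in which the tool goes at most 41.7 mm and 7.16 degrees, less where a joint would pass 70% of its speed; a pose out of reach is approached as far as the arm can. A call with a gripper value outside its range is refused whole. The fingers move at their own pace and stop on an object; the grip force is fixed at half the most. Time passes only in rows, so rows that repeat a pose let the fingers close, or fill a call up. It gives the time, the measured TCP pose, the force, the opening and the grip force at its end, in the units of the state.
- monitor.read_state(): the state, without advancing time (a new reading comes with each control period).
- viewer.get_image(name): name is "scene" or "side" or "wrist"; returns (picture, depth): 420x560x3 uint8, red, green, blue; 420x560 float32, mm along the optical axis (not along the pixel's ray), 0 where there is no reading.
- viewer.camera_model(name): a dict with "mtx" (3x3 intrinsics, pixels), "R" (3x3) and "t" (3): a world point X has camera coordinates R X + t. Camera axes: x right, y down, z forward; pixel columns grow to the right and rows downward; lengths in mm; the calibration is good to about 2 mm. A picture is of the moment at which its call begins: read the wrist's pose just before it. camera_model takes no time and is no camera call; for the wrist camera it gives the pose at the moment of the call.
- workorder.finish_job(): hands the job in; it is judged then, once.
The state is a dict: "clock": time; "qpos": joint angles; "qd": joint speeds; "tau": joint torques, N m; "eef_pos": TCP position; "tool_rot": TCP orientation; "force": force on the tool from outside, world axes, zero at the start; "torque": the same for the moment, N m; "width": finger opening in mm; "gripper_force": force on a finger pad.
Only numpy, scipy, OpenCV 4.12 (cv2) and the standard library are available. Lean on these libraries where they do the work, as an engineer would, in place of code of your own. Each camera call takes 0.05 s, during which the arm holds its last target. There are 200 camera calls.

## Working session

There is one attempt and no reset: what is moved stays moved. The work goes in short steps, Python scripts to look and compute and a tool call to move; the robot and the scene stay as the last step left them, time stands still between calls to the robot, and variables do not carry over. Pictures are saved under pics/ and viewed, at most 11 in all, crops included, and the job is handed in when it is done.

Besides the shell and the picture viewer there is one more tool, called after "Emit:" as name(argument=value, ...), one argument or row to a line, values as JSON. arm_command: Moves the arm, as the interface text tells. Its arguments: {"type":"object","properties":{"series":{"type":"array","items":{"type":"number"}}},"required":["series"]}

```bash
mkdir -p pics; ls; python3 - <<'E'
from cell import monitor, viewer
import cv2, numpy as np
s=monitor.read_state();print({k:np.round(v,3).tolist() for k,v in s.items()})
for n in("scene","side"):
    im,d=viewer.get_image(n);np.savez(f"pics/{n}0.npz",im=im,d=d,**viewer.camera_model(n))
    cv2.imwrite(f"pics/{n}0.png",im[...,::-1])
    m=viewer.camera_model(n);print(n,m['mtx'].round(1).tolist(),(-m['R'].T@m['t']).round(0),m['R'][2].round(2),(d>0).mean())
E
```

```text
pics
{'clock': 0.0, 'qpos': [-0.066, 0.629, 0.038, 1.518, -0.027, 0.996, -0.02], 'qd': [-0.001, 0.002, 0.001, 0.002, -0.002, 0.001, 0.0], 'tau': [-0.001, -56.341, 1.226, -19.345, 0.011, 0.011, -0.0], 'eef_pos': [649.306, 0.016, 203.784], 'tool_rot': [-3.14, 0.0, 1.571], 'force': [-0.388, 0.406, -0.374], 'torque': [-0.081, -0.004, -0.055], 'gripper_force': 0.0, 'width': 85.294}
scene [[492.1, 0.0, 272.6], [0.0, 492.1, 203.2], [0.0, 0.0, 1.0]] [1363. -265. 1194.] [-0.57  0.19 -0.8 ] 0.996016156462585
side [[473.9, 0.0, 267.3], [0.0, 473.9, 210.2], [0.0, 0.0, 1.0]] [ 139. 1164.  958.] [ 0.29 -0.78 -0.55] 0.9960969387755102
```

View pics/scene0.png

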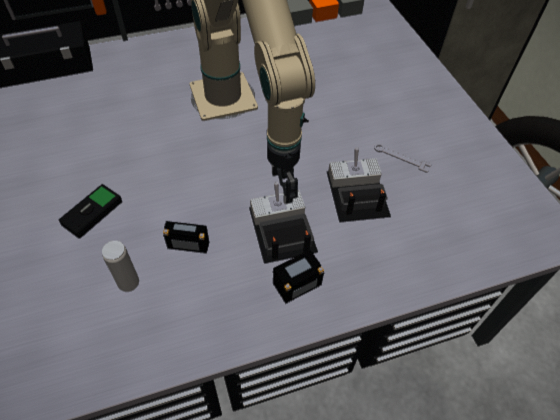

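View pics/side0.png

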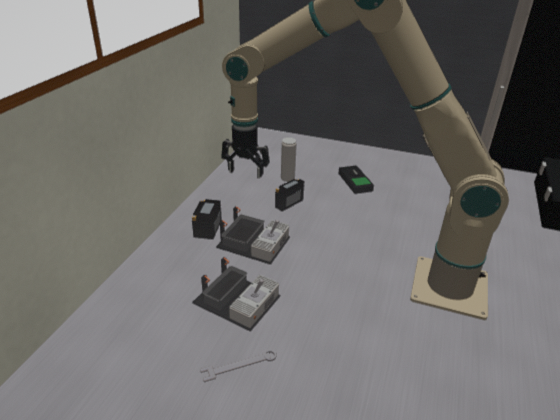

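The scene view shows the slim battery near (187,237) and the thick one at (298,278). The cradles are at (283,225) and (358,188), the can at (120,265), the multimeter at (90,210) and the wrench at (403,158). Next I'll get coarse positions from depth.

```bash
cat > h.py <<'E'
import numpy as np, cv2
def cloud(z):
    im,d,K,R,t=z['im'],z['d'],z['mtx'],z['R'],z['t']
    v,u=np.indices(d.shape)
    P=np.stack([(u-K[0,2])/K[0,0]*d,(v-K[1,2])/K[1,1]*d,d],-1)
    W=(P-t)@R; W[d<=0]=np.nan
    return W
def snap(n,name):
    from cell import viewer
    m=viewer.camera_model(n); im,d=viewer.get_image(n)
    np.savez(f"pics/{name}.npz",im=im,d=d,**m); cv2.imwrite(f"pics/{name}.png",im[...,::-1])
    return dict(im=im,d=d,**m)
def cast(m,u,v,z):
    r=m['R'].T@np.linalg.solve(m['mtx'],[u,v,1.]); c=-m['R'].T@m['t']
    return c+r*(z-c[2])/r[2]
E
python3 - <<'E'
from h import *
# fused top-down map: x 350..950 (down), y -350..300 ; 1 px = 1 mm ; colour by height
H=np.zeros((600,700));C=np.zeros((600,700,3),np.uint8)
for n in("scene","side"):
    z=np.load(f"pics/{n}0.npz");W=cloud(z);
    print(n,"bench z",np.nanmedian(W[200:400,100:150,2]))
    ok=(W[...,2]<200)&(W[...,2]>-10)&(W[...,0]>360)&(W[...,0]<945)&(W[...,1]>-390)&(W[...,1]<295)
    for p,c in zip(W[ok],z['im'][ok]):
        i,j=int(950-p[0]),int(300-p[1])
        if p[2]>H[i,j]: H[i-1:i+2,j-1:j+2]=np.maximum(H[i-1:i+2,j-1:j+2],p[2])
cv2.imwrite("pics/top.png",cv2.applyColorMap(np.clip(H*1.8,0,255).astype(np.uint8),cv2.COLORMAP_JET))
np.save("pics/H.npy",H)
m=((H>78)&(H<96)).astype(np.uint8)
n,l,st,ce=cv2.connectedComponentsWithStats(cv2.morphologyEx(m,cv2.MORPH_CLOSE,np.ones((5,5))))
for k in range(1,n):
    if st[k,4]>300:
        r=cv2.minAreaRect(np.argwhere(l==k)[:,::-1].astype(np.float32));print(950-r[0][1],300-r[0][0],r[1],r[2],st[k,4])
E
```

```text
scene bench z 0.923254230222924
side bench z -0.8112292509316067
792.5338439941406 3.701263427734375 (76.23872375488281, 123.10527801513672) 78.04341125488281 8511
705.7416076660156 60.471221923828125 (20.68000030517578, 29.15999984741211) 16.260204315185547 383
699.5743408203125 -30.484954833984375 (21.24551010131836, 28.439538955688477) 22.249025344848633 369
619.5 223.5 (27.0, 21.0) 90.0 370
583.9833374023438 -250.410888671875 (122.68148040771484, 48.0140495300293) 24.943904876708984 5029
```

View pics/top.png

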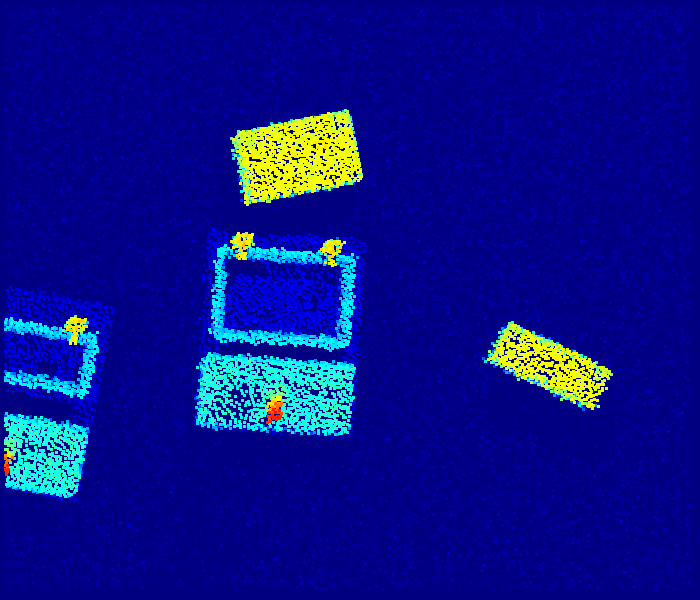

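The map shows the slim battery at about (584,-250), yaw -25°. The wide cradle is in the middle and the narrow one is on the left at y≈300. Next I'll measure the narrow cradle, the toggle and the slim battery.

```bash
cat > fit.py <<'E'
from h import *
def rect(P,lab):
    r=cv2.minAreaRect(P[:,:2].astype(np.float32));(cx,cy),(a,b),t=r
    if a>b: a,b,t=b,a,t-90   # t = direction of short side
    t=(t+90)%180-90
    print(lab,len(P),"c",round(cx,1),round(cy,1),"size",round(a,1),round(b,1),"yaw short",round(t,2))
    return cx,cy,t
def trim(P,r=6,k=4):
    from scipy.spatial import cKDTree
    return P[np.array([len(q) for q in cKDTree(P[:,:2]).query_ball_point(P[:,:2],r)])>k]
def box(W,x0,x1,y0,y1,z0,z1):
    P=W.reshape(-1,3);m=(P[:,0]>x0)&(P[:,0]<x1)&(P[:,1]>y0)&(P[:,1]<y1)&(P[:,2]>z0)&(P[:,2]<z1)
    return P[m]
E
python3 - <<'E'
from fit import *
for n in("scene","side"):
    W=cloud(np.load(f"pics/{n}0.npz"));print(n)
    rect(trim(box(W,500,680,-340,-160,80,92)),"slim top")
    Q=box(W,430,720,200,420,45,58)
    rect(trim(Q),"housing+lips")
    rect(trim(Q[Q[:,0]<540]),"front part"); 
    for nm,(z0,z1) in dict(posts=(70,93),toggle=(95,125)).items():
        P=box(W,430,720,190,420,z0,z1)
        for s in (P[:,1]<300,P[:,1]>=300) if nm=="posts" else (P[:,1]<999,): 
            p=P[s&(P[:,0]>(560 if nm=="posts" else 0))]; print(nm,len(p),p.mean(0).round(1) if len(p) else'')
E
python3 - <<'E'
from h import *
z=np.load("pics/scene0.npz");cv2.imwrite("pics/c1.png",cv2.resize(z['im'][135:265,150:410,::-1],None,fx=3,fy=3,interpolation=cv2.INTER_CUBIC))
E
```

```text
scene
slim top 517 c 583.7 -251.6 size 44.0 113.3 yaw short -24.87
housing+lips 749 c 554.6 280.7 size 147.4 175.8 yaw short 80.42
front part 486 c 502.8 289.4 size 69.5 147.1 yaw short -10.17
posts 45 [625.  222.4  83.2]
posts 46 [642.4 309.6  83.7]
toggle 39 [504.3 289.6 108.6]
side
slim top 93 c 582.0 -246.5 size 37.1 106.0 yaw short -24.11
housing+lips 1011 c 551.2 284.2 size 152.4 175.8 yaw short 78.83
front part 747 c 498.0 294.9 size 67.9 152.1 yaw short -10.47
posts 50 [620.5 226.5  83. ]
posts 50 [636.6 315.6  83.2]
toggle 39 [491.7 298.8 109.6]
```

View pics/c1.png

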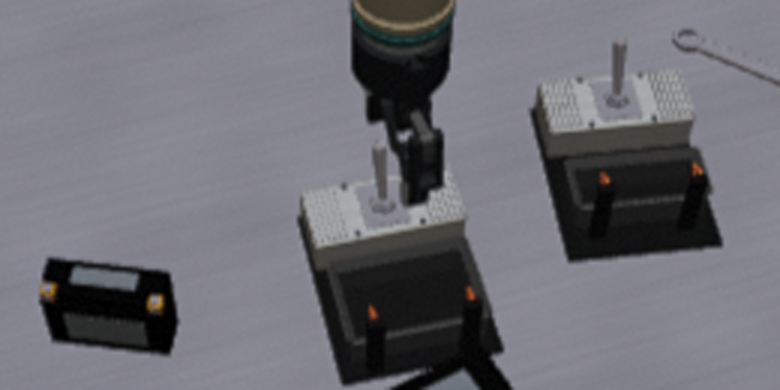

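The enlarged crop shows the slim battery's brass terminals (49,290 and 155,300 in the crop) on its +x side, away from the robot. The right-hand cradle has the narrower nest. I'll look at the narrow cradle from near first.

Emit:
arm_command(
  series=[100,2,-1,-2,3,100,6,-2,-4,8,100,10,-3,-6,10.5,100,14,-4,-8,10.5,100,17,-5,-9,10.5],
)

```text
clock: 0.52
eef_pos: [600.9, 167.9, 294.5]
tool_rot: [3.141, -0.0, 1.387]
force: [1.5, 0.2, 0.6]
width: 85.4
gripper_force: 0.0
```

Emit:
arm_command(
  series=[100,4,-0.5,0,0,100,7,-1,0,0,100,9,-1.5,0,0,100,9,-1.5,0,0,100,9,-1.5,0,0],
)

```text
clock: 0.93
eef_pos: [601.8, 259.4, 292.5]
tool_rot: [-3.14, 0.001, 1.391]
force: [-0.5, -1.6, -0.1]
width: 85.4
gripper_force: 0.0
```

```bash
python3 - <<'E'
from fit import *
from cell import monitor
s=monitor.read_state();print(s['clock'],np.round(s['eef_pos'],1),np.round(s['tool_rot'],3))
z=snap("wrist","w1");print((-z['R'].T@z['t']).round(0),z['R'].round(2).tolist(),z['mtx'][0,0])
W=cloud(z)
Q=trim(box(W,430,720,180,420,45,58))
rect(Q,"all");
print("bench",np.nanmedian(W[W[...,2]<8][:,2]))
P=box(W,560,720,190,420,75,95);
for s in (P[:,1]<275,P[:,1]>=275): print(P[s].mean(0).round(1),P[s].min(0).round(1),P[s].max(0).round(1))
print("tog",box(W,430,720,190,420,108,130).mean(0))
E
```

```text
0.9333 [601.8 259.4 292.5] [-3.140e+00  1.000e-03  1.391e+00]
[614. 327. 463.] [[0.98, -0.18, -0.0], [-0.17, -0.95, 0.27], [-0.05, -0.27, -0.96]] 299.95291525793544
all 5555 c 552.3 283.4 size 147.8 174.0 yaw short 79.07
bench 1.0245240751043552
[621.3 225.4  88.8] [606.4 215.3  75.2] [630.5 231.4  94.8]
[637.9 312.4  91. ] [623.  303.6  75.7] [646.6 319.7  94.9]
tog [482.24983467 296.56066662 117.05612631]
```

View pics/w1.png

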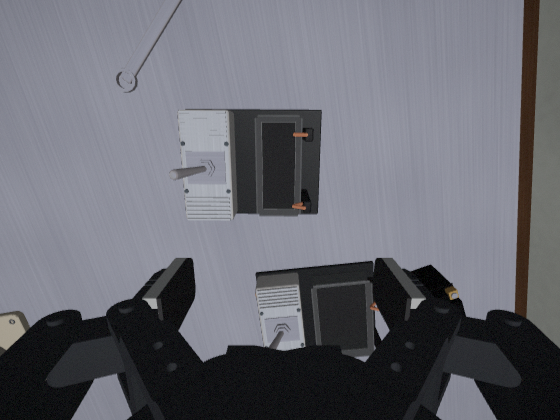

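The wrist view shows the whole narrow cradle: nest at (280,165), posts at (303,133) and (300,206), toggle tip at (172,175) over the housing. Next I'll work out the nest's centre and yaw.

```bash
cat > nest.py <<'E'
from fit import *
def nest(W,yaw=-10.7):
    for it in range(3):
        c,s=np.cos(np.radians(yaw)),np.sin(np.radians(yaw))
        Q=trim(box(W,430,720,180,420,40,60))
        L=Q[:,:2]@np.array([[c,-s],[s,c]])   # cradle-aligned coords about world origin
        u0=np.percentile(L[:,0],0.3)
        H=L[(L[:,0]<u0+64)&(L[:,0]>u0+3)]; 
        # yaw from housing side edges & housing front edge: line fits
        e=[]
        for sgn in(1,-1):
            b=np.arange(u0+6,u0+62,4);E=[(x+2,(sgn*H[(H[:,0]>=x)&(H[:,0]<x+4)][:,1]).max()*sgn) for x in b]
            e.append(np.polyfit(*np.array(E).T,1))
        v=[np.median(sgn*np.array([ (sgn*H[(H[:,0]>=x)&(H[:,0]<x+4)][:,1]).max() for x in b])) for sgn in (1,-1)]
        vb=np.arange(v[1]+8,v[0]-8,4);F=[(y+2,H[(H[:,1]>=y)&(H[:,1]<y+4)][:,0].min()) for y in vb]
        B=[(y+2,H[(H[:,1]>=y)&(H[:,1]<y+4)][:,0].max()) for y in vb]
        f=np.polyfit(*np.array(F).T,1)
        # lips
        N=L[(L[:,0]>u0+85)&(L[:,0]<u0+175)]
        vb=np.arange(v[1]+40,v[0]-40,4)
        g=[];
        for y in vb:
            q=np.sort(N[(N[:,1]>=y)&(N[:,1]<y+4)][:,0]); k=np.argmax(np.diff(q)); g.append((y+2,q[0],q[k],q[k+1],q[-1]))
        g=np.array(g);fl=[np.polyfit(g[:,0],g[:,i],1)[0] for i in(1,2,3,4)]
        print("yaw",yaw,"slopes side",[round(np.degrees(a[0]),2) for a in e],"front",round(-np.degrees(f[0]),2),"lips",np.round(-np.degrees(fl),2))
        print(" housing front",round(np.median(np.array(F)[:,1]),1),"back",round(np.median(np.array(B)[:,1]),1),"v",np.round(v,1),"lips u",np.median(g[:,1:],0).round(1),"lip v",N[:,1].min().round(1),N[:,1].max().round(1))
        m=np.median(g[:,1:],0).mean(); vm=np.mean(v)
        print(" lip centre world",(np.array([[c,-s],[s,c]])@[m,vm]).round(1))
        yaw+=np.degrees(np.mean([e[0][0],e[1][0],-f[0],-fl[1],-fl[2]]))
E
python3 - <<'E'
from nest import *
z=np.load("pics/w1.npz");nest(cloud(z))
E
```

```text
yaw -10.7 slopes side [np.float64(0.36), np.float64(-0.68)] front 0.29 lips [ 0.6  -0.18  0.16 -0.46]
 housing front 407.9 back 468.1 v [454.5 306.9] lips u [504.4 512.7 558.5 566. ] lip v 310.9 448.9
 lip centre world [596.8 274.7]
yaw -10.712119392958613 slopes side [np.float64(0.37), np.float64(-0.66)] front 0.3 lips [ 0.61 -0.17  0.17 -0.45]
 housing front 407.9 back 468.1 v [454.6 307. ] lips u [504.3 512.7 558.4 565.9] lip v 311.0 449.0
 lip centre world [596.8 274.7]
yaw -10.712098268530127 slopes side [np.float64(0.37), np.float64(-0.66)] front 0.3 lips [ 0.61 -0.17  0.17 -0.45]
 housing front 407.9 back 468.1 v [454.6 307. ] lips u [504.3 512.7 558.4 565.9] lip v 311.0 449.0
 lip centre world [596.8 274.7]
```

Emit:
arm_command(
  series=[100,-4,0.5,0,3,100,-8,1.1,0,6,100,-12,1.7,0,9,100,-16,2.3,0,12,100,-20,2.9,0,14.2],
)

```text
clock: 1.4
eef_pos: [594.1, 51.4, 293.5]
tool_rot: [3.141, 0.001, 1.134]
force: [0.2, 0.0, -0.1]
width: 85.2
gripper_force: 0.0
```

```bash
cat > to.py <<'E'
import sys,numpy as np
from cell import monitor
s=monitor.read_state();p=np.array(s['eef_pos']);psi=s['tool_rot'][2]
def to(x,y,z,yaw):  # yaw deg of tool y in world
    d=np.array([x,y,z])-p
    print("t",round(s['clock'],2),"at",p.round(1),"yaw",round(np.degrees(psi)-90,2),"need cm x,y,z,turn:",np.round([(d[0]*np.cos(psi)+d[1]*np.sin(psi))/10,(d[0]*np.sin(psi)-d[1]*np.cos(psi))/10,-d[2]/10],2),round(np.degrees(psi)-90-yaw,2))
    print("roll",np.round(s['tool_rot'][:2],4),"F",np.round(s['force'],1),"w",s['width'],"g",s['gripper_force'])
if len(sys.argv)>4: to(*map(float,sys.argv[1:5]))
E
python3 to.py 583 -250 290 -24.9
```

```text
t 1.4 at [594.1  51.4 293.5] yaw -25.03 need cm x,y,z,turn: [-27.78  11.74   0.35] -0.13
roll [3.1412e+00 1.1000e-03] F [ 0.2  0.  -0.1] w 85.24165392434274 g 0.0
```

Emit:
arm_command(
  series=[100,-3.7,1.6,0,0,100,-7.4,3.2,0,0,100,-11.1,4.7,0,0,100,-14.8,6.3,0,0,100,-18.5,7.8,0,0],
)

```text
clock: 1.82
eef_pos: [586.9, -149.2, 293.6]
tool_rot: [3.141, 0.001, 1.136]
force: [0.1, -0.1, -0.4]
width: 85.4
gripper_force: 0.0
```

Emit:
arm_command(
  series=[100,-3.5,1.5,0,0,100,-7,3,0,0,100,-9.3,3.9,0,0,100,-9.3,3.9,0,0,100,-9.3,3.9,0,0],
)

```text
clock: 2.23
eef_pos: [582.8, -249.7, 293.2]
tool_rot: [-3.141, 0.002, 1.133]
force: [0.2, 1.5, 0.2]
width: 85.7
gripper_force: 0.0
```

```bash
python3 - <<'E'
from fit import *
z=snap("wrist","w2");W=cloud(z)
P=trim(box(W,500,680,-340,-160,81,92));rect(P,"slim top");print(P[:,2].mean())
cx,cy=P[:,:2].mean(0);print(cx,cy)
c,s=np.cos(np.radians(-24.9)),np.sin(np.radians(-24.9));L=P[:,:2]@np.array([[c,-s],[s,c]])
lo,hi=np.percentile(L,[1,99],axis=0);print(lo,hi,hi-lo,np.array([[c,-s],[s,c]])@((lo+hi)/2))
m=((np.nan_to_num(W[...,2])>81)&(np.nan_to_num(W[...,2])<92)).astype(np.uint8);print(cv2.boundingRect(m))
import to;to.to(583,-250,290,-24.9)
E
```

```text
slim top 2583 c 584.7 -252.3 size 38.5 113.7 yaw short -25.65
86.89334898635003
585.004270506094 -249.95559149910812
[617.22646075 -37.55387177] [655.40813266  73.09277707] [ 38.18167191 110.64664884] [ 584.64937112 -251.79469491]
(271, 137, 129, 148)
t 2.28 at [ 583.7 -247.   293.2] yaw -24.89 need cm x,y,z,turn: [-0.3   0.06  0.32] 0.01
roll [-3.1407e+00 -1.0000e-04] F [-0.4  0.3  0.3] w 85.18611366299291 g 0.0
```

View pics/w2.png

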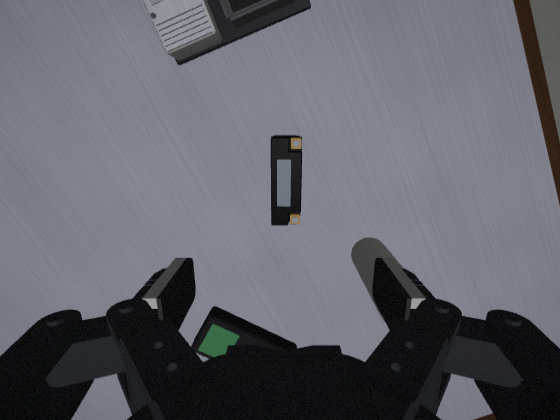

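The wrist view shows the slim battery upright in the picture at (286,180), terminals at (296,143) and (296,218) on the +y tool side. The can (370,250) and multimeter (230,340) are off to the side. I'll descend to just above it and re-check.

Emit:
arm_command(
  series=[100,-0.3,0.25,4,0.3,100,-0.3,0.25,8,0.3,100,-0.3,0.25,12,0.3,100,-0.3,0.25,15,0.3,100,-0.3,0.25,15,0.3],
)

```text
clock: 2.7
eef_pos: [581.5, -245.3, 137.0]
tool_rot: [-3.129, -0.0, 1.136]
force: [-0.6, 0.7, -0.7]
width: 85.8
gripper_force: 0.0
```

```bash
python3 - <<'E'
from fit import *
from cell import monitor
for i in range(4):
    z=snap("wrist","w3");s=monitor.read_state();print(s['clock'],np.round(s['eef_pos'],1),np.round(s['tool_rot'],3),(-z['R'].T@z['t']).round(1))
    W=cloud(z);P=trim(box(W,500,680,-340,-160,78,95));rect(P,"slim top")
E
```

```text
2.75 [ 583.8 -246.7  140.6] [-3.134 -0.     1.136] [ 612.1 -184.4  307.3]
slim top 6766 c 584.5 -252.2 size 39.1 113.9 yaw short -25.55
2.8 [ 585.9 -248.1  143.4] [-3.14  -0.     1.136] [ 613.6 -185.4  310.9]
slim top 6583 c 584.7 -252.0 size 39.2 113.4 yaw short -25.51
2.85 [ 587.3 -249.1  145.1] [ 3.139 -0.     1.136] [ 614.9 -186.4  313.7]
slim top 6425 c 584.7 -251.9 size 39.1 113.1 yaw short -25.55
2.9 [ 587.9 -249.6  146. ] [ 3.137 -0.     1.135] [ 615.7 -187.1  315.4]
slim top 6378 c 584.5 -252.1 size 39.1 113.8 yaw short -25.47
```

Emit:
arm_command(
  series=[100,0,0,0.5,0.3,100,0,0,1,0.6,100,0,0,1,0.6,100,0,0,1,0.6,100,0,0,1,0.6],
)

```text
clock: 3.32
eef_pos: [586.1, -249.4, 133.7]
tool_rot: [3.141, -0.0, 1.124]
force: [-0.7, 0.3, 0.2]
width: 85.5
gripper_force: 0.0
```

```bash
python3 to.py 584.6 -252 57 -25.5
```

```text
t 3.32 at [ 586.1 -249.4  133.7] yaw -25.6 need cm x,y,z,turn: [-0.29 -0.02  7.67] -0.1
roll [ 3.1412e+00 -1.0000e-04] F [-0.7  0.3  0.2] w 85.47868049516451 g 0.0
```

Emit:
arm_command(
  series=[100,-0.1,0,2,0,100,-0.3,0,4,0,100,-0.3,0,6,0,100,-0.3,0,7.2,0,100,-0.3,0,7.7,0],
)

```text
clock: 3.73
eef_pos: [583.5, -251.5, 54.5]
tool_rot: [-3.139, 0.0, 1.124]
force: [-0.1, 0.3, -0.4]
width: 85.7
gripper_force: 0.0
```

Emit:
arm_command(
  series=[90,0,0,0,0,60,0,0,0,0,30,0,0,0,0,10,0,0,0,0,0,0,0,0,0],
)

```text
clock: 4.15
eef_pos: [585.1, -252.2, 58.1]
tool_rot: [3.14, -0.0, 1.124]
force: [-6.2, 5.0, 35.7]
width: 32.8
gripper_force: 21.1
```

Emit:
arm_command(
  series=[0,0,0,0,0,0,0,0,0,0,0,0,0,0,0,0,0,0,0,0,0,0,0,0,0],
)

```text
clock: 4.57
eef_pos: [590.8, -255.0, 64.9]
tool_rot: [3.127, -0.001, 1.124]
force: [-3.2, 2.1, 37.0]
width: 1.1
gripper_force: 40.8
```

```bash
python3 to.py 584.6 -252 57 -25.5
```

```text
t 4.57 at [ 590.8 -255.    64.9] yaw -25.61 need cm x,y,z,turn: [ 0.   -0.68  0.79] -0.11
roll [ 3.1267e+00 -1.2000e-03] F [-3.2  2.1 37. ] w 1.1207851922692347 g 40.78164788894355
```

The fingers shut without the battery between them, and there is an upward force of 37 N. I'll look before doing anything else.

```bash
python3 - <<'E'
from fit import *
for n in("scene","side"):
    z=snap(n,n+"1");W=cloud(z)
    rect(trim(box(W,500,680,-340,-160,80,92)),"slim top")
w=snap("wrist","w4")
s=np.load("pics/scene1.npz")['im'][190:280,120:260,::-1];d=np.load("pics/side1.npz")['im'][130:240,220:360,::-1]
a=[cv2.resize(x,(400,300),interpolation=cv2.INTER_CUBIC) for x in(s,d)]
b=cv2.resize(w['im'][...,::-1],(400,300))
cv2.imwrite("pics/m1.png",np.vstack([np.hstack(a),np.hstack([b,b*0])]))
E
```

```text
slim top 431 c 608.0 -262.8 size 38.7 114.7 yaw short -24.21
slim top 71 c 587.8 -249.5 size 24.6 112.2 yaw short -33.4
```

View pics/m1.png

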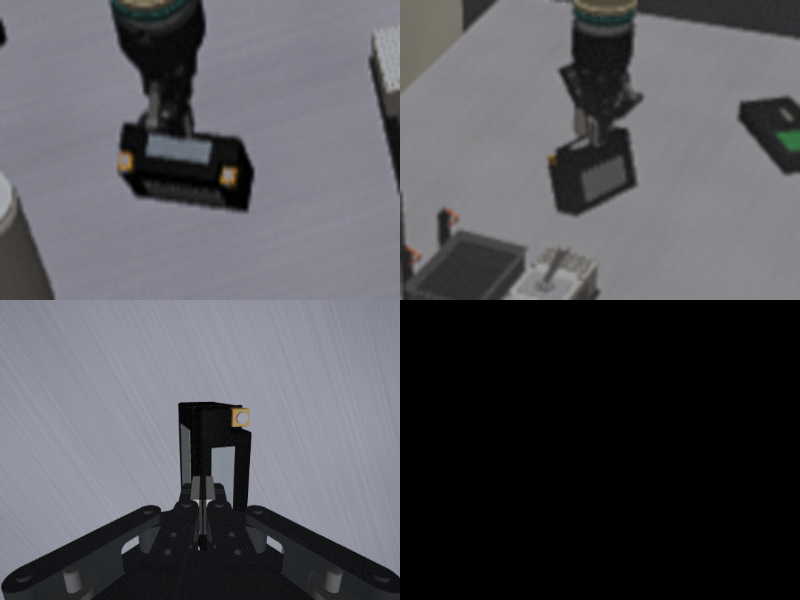

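The battery has shifted about 23 mm towards +x. The shut fingers are on its -x side, possibly under or against a tilted battery. Next I'll check its tilt and where the fingers really are.

```bash
python3 - <<'E'
from fit import *
for n in("scene1","side1","w4"):
    W=cloud(np.load(f"pics/{n}.npz"));c,s=np.cos(np.radians(-25.5)),np.sin(np.radians(-25.5))
    P=box(W,500,700,-340,-160,12,160); L=np.c_[(P[:,:2]-[584.6,-252])@np.array([[c,-s],[s,c]]),P[:,2]]
    print(n,"profile away from fingers (|v|>25)")
    q=L[(abs(L[:,1])>25)&(abs(L[:,1])<60)]
    for k in range(-40,70,5):
        a=q[(q[:,0]>=k)&(q[:,0]<k+5)]; 
        if len(a)>3: print("  u",k,np.percentile(a[:,2],[5,50,95]).round(0),len(a),end=';')
    print("\n middle |v|<15")
    q=L[abs(L[:,1])<15]
    for k in range(-60,70,5):
        a=q[(q[:,0]>=k)&(q[:,0]<k+5)]; 
        if len(a)>3: print("  u",k,np.percentile(a[:,2],[5,50,95]).round(0),len(a),end=';')
    print()
E
```

```text
scene1 profile away from fingers (|v|>25)
  u -15 [16. 21. 33.] 4;  u -5 [20. 39. 65.] 8;  u 0 [21. 67. 93.] 14;  u 5 [26. 92. 96.] 39;  u 10 [30. 90. 95.] 51;  u 15 [41. 89. 94.] 60;  u 20 [14. 82. 91.] 85;  u 25 [26. 69. 90.] 95;  u 30 [44. 71. 86.] 84;  u 35 [60. 77. 87.] 80;  u 40 [76. 82. 86.] 14;
 middle |v|<15
  u -5 [106. 141. 157.] 8;  u 0 [ 92. 110. 133.] 10;  u 5 [ 88. 100. 140.] 12;  u 10 [ 89. 105. 143.] 32;  u 15 [ 88. 103. 151.] 48;  u 20 [ 16.  90. 159.] 48;  u 25 [ 24.  86. 144.] 37;  u 30 [ 40.  81. 144.] 54;  u 35 [ 64.  79. 128.] 47;  u 40 [ 80.  85. 154.] 13;
side1 profile away from fingers (|v|>25)
  u -25 [13. 19. 25.] 4;  u -20 [13. 20. 38.] 37;  u -15 [15. 33. 56.] 70;  u -10 [30. 49. 69.] 65;  u -5 [35. 67. 86.] 68;  u 0 [22. 80. 93.] 61;  u 5 [28. 82. 93.] 33;  u 10 [19. 89. 93.] 20;  u 15 [21. 66. 88.] 21;  u 20 [21. 58. 89.] 23;  u 25 [43. 77. 87.] 13;  u 30 [50. 77. 84.] 9;  u 35 [59. 64. 80.] 4;
 middle |v|<15
  u -40 [152. 155. 158.] 5;  u -30 [139. 141. 156.] 8;  u -25 [ 15. 145. 152.] 8;  u -20 [ 16.  27. 134.] 22;  u -15 [ 18.  44. 156.] 39;  u -10 
[... 509 characters left out ...]
 89. 90.] 686;  u 25 [68. 87. 89.] 595;  u 30 [69. 84. 87.] 624;  u 35 [74. 84. 86.] 525;  u 40 [81. 84. 85.] 73;
 middle |v|<15
  u -45 [157. 159. 160.] 33;  u -40 [153. 157. 160.] 211;  u -35 [147. 153. 159.] 542;  u -30 [143. 152. 159.] 1169;  u -25 [142. 149. 156.] 1189;  u -20 [ 18. 147. 150.] 914;  u -15 [ 27.  88. 145.] 380;  u -10 [ 45. 119. 149.] 718;  u -5 [ 63. 122. 149.] 907;  u 0 [ 85. 130. 156.] 1341;  u 5 [ 93. 130. 156.] 1301;  u 10 [ 92. 129. 149.] 859;  u 15 [ 90. 120. 149.] 834;  u 20 [ 89.  90. 144.] 455;  u 25 [ 87. 144. 150.] 1189;  u 30 [ 86. 149. 156.] 1629;  u 35 [ 84. 149. 159.] 1571;  u 40 [ 83. 152. 159.] 695;  u 45 [153. 157. 160.] 195;  u 50 [157. 160. 160.] 18;
```

The battery is tilted about 0.28 rad and the shut fingertips are on top of its edge at z≈93, though the TCP reads 65. I'll compare the real fingertip height with the reported TCP in the stored views.

```bash
python3 - <<'E'
from fit import *
for n in("scene0","side0"):
    W=cloud(np.load(f"pics/{n}.npz"));P=box(W,560,740,-60,60,125,330)
    P=trim(P);print(n,"lowest",np.sort(P[:,2])[[0,3,10,30,60]].round(0))
    q=P[P[:,2]<240]
    for z in range(130,260,10):
        a=P[(P[:,2]>=z)&(P[:,2]<z+10)]
        if len(a): print(z,len(a),a[:,:2].min(0).round(0),a[:,:2].max(0).round(0))
for n in("w2","w4"):
    z=np.load(f"pics/{n}.npz");d=z['d'];R,t=z['R'],z['t']
    W=cloud(z);print(n,"pad tip region",[W[v,u].round(0).tolist() for v,u in((270,185),(300,180),(270,385),(300,400),(345,284))])
E
```

```text
scene0 lowest [240. 245. 251. 257. 266.]
230 1 [602.  -7.] [602.  -7.]
240 8 [604. -11.] [698.   3.]
250 34 [604. -11.] [706.   5.]
side0 lowest [244. 247. 250. 256. 265.]
240 12 [598.  -6.] [694.  15.]
250 35 [592. -10.] [704.  13.]
w2 pad tip region [[548.0, -224.0, 347.0], [544.0, -232.0, 355.0], [626.0, -259.0, 347.0], [624.0, -262.0, 366.0], [456.0, -521.0, 23.0]]
w4 pad tip region [[495.0, -263.0, 2.0], [563.0, -229.0, 145.0], [648.0, -339.0, 1.0], [650.0, -372.0, 2.0], [568.0, -300.0, 93.0]]
```

The reported TCP is about 25 mm lower than the real fingertips when shut, and 37 mm when open, so the grasp closed above the battery. I'll ease the battery back upright by drawing the fingers slowly towards tool -y and slightly up.

Emit:
arm_command(
  series=[0,0,-0.1,-0.1,0,0,0,-0.2,-0.2,0,0,0,-0.4,-0.3,0,0,0,-0.6,-0.4,0,0,0,-0.8,-0.5,0],
)

```text
clock: 5.13
eef_pos: [578.5, -249.1, 63.7]
tool_rot: [3.138, -0.0, 1.124]
force: [1.3, -0.3, 0.3]
width: -0.0
gripper_force: 0.0
```

```bash
cat > tilt.py <<'E'
from fit import *
import to
W=cloud(snap("wrist","wt"));c,s=np.cos(np.radians(-25.5)),np.sin(np.radians(-25.5))
P=box(W,500,700,-340,-160,12,160); L=np.c_[(P[:,:2]-[584.6,-252])@np.array([[c,-s],[s,c]]),P[:,2]]
q=L[(abs(L[:,1])>25)&(abs(L[:,1])<60)]
for k in range(-45,50,5):
    a=q[(q[:,0]>=k)&(q[:,0]<k+5)]
    if len(a)>3: print("u",k,np.percentile(a[:,2],[50,95]).round(0),end=';')
print();to.to(584.6,-252,57,-25.5)
E
python3 tilt.py
```

```text
u -20 [87. 89.];u -15 [88. 89.];u -10 [88. 89.];u -5 [88. 89.];u 0 [88. 89.];u 5 [86. 88.];u 10 [85. 88.];u 15 [85. 88.];u 20 [85. 87.];
t 5.13 at [ 578.5 -249.1   63.7] yaw -25.6 need cm x,y,z,turn: [0.   0.67 0.67] -0.1
roll [ 3.1382e+00 -3.0000e-04] F [ 1.3 -0.3  0.3] w -0.03129138162407869 g 0.0
```

It's back upright. I'll lift, open and re-measure.

Emit:
arm_command(
  series=[0,0,0,-1,0,0,0,0,-3,0,0,0,0,-6,0,50,0,0.6,-8,0,100,0,0.7,-8,0],
)

```text
clock: 5.6
eef_pos: [587.7, -253.6, 146.7]
tool_rot: [3.132, -0.0, 1.124]
force: [1.4, -0.2, 0.6]
width: 23.4
gripper_force: 0.0
```

Emit:
arm_command(
  series=[100,0,0,0,0,100,0,0,0,0,100,0,0,0,0,100,0,0,0,0,100,0,0,0,0],
)

```text
clock: 6.02
eef_pos: [583.0, -251.3, 140.3]
tool_rot: [-3.14, 0.0, 1.124]
force: [-0.6, 0.7, 0.2]
width: 83.1
gripper_force: 0.0
```

```bash
python3 - <<'E'
from fit import *
import to
W=cloud(snap("wrist","w5"));P=trim(box(W,500,680,-340,-160,78,95));x,y,t=rect(P,"slim top");print(P[:,2].mean(),P[:,2].std())
to.to(x,y,25,t)
E
```

```text
slim top 6666 c 584.5 -252.2 size 39.1 113.4 yaw short -25.54
86.77818608102392 1.3749918909839263
t 6.02 at [ 583.  -251.3  140.3] yaw -25.6 need cm x,y,z,turn: [-1.000e-02  1.700e-01  1.153e+01] -0.06
roll [-3.1395e+00  1.0000e-04] F [-0.6  0.7  0.2] w 83.12545303879746 g 0.0
```

The battery is standing undisturbed at its original spot. I'll go down with the corrected depth: TCP to 25, real fingertips at about 60.

Emit:
arm_command(
  series=[100,0,0.1,3,0,100,0,0.1,6,0,100,0,0.1,9,0,100,0,0.1,11,0,100,0,0.1,11.5,0],
)

```text
clock: 6.48
eef_pos: [581.6, -250.6, 22.3]
tool_rot: [-3.134, 0.0, 1.124]
force: [-0.7, 0.7, -0.9]
width: 85.3
gripper_force: 0.0
```

Emit:
arm_command(
  series=[100,0,0,0,0,80,0,0,0,0,60,0,0,0,0,55,0,0,0,0,52,0,0,0,0],
)

```text
clock: 6.9
eef_pos: [585.6, -252.5, 27.9]
tool_rot: [3.139, -0.0, 1.124]
force: [-0.4, 0.3, 0.2]
width: 44.5
gripper_force: 0.0
```

```bash
python3 - <<'E'
from fit import *
import to
to.to(584.5,-252.2,25,-25.5)
for n in("scene","side"):
    z=snap(n,n+"2");W=cloud(z);rect(trim(box(W,500,680,-340,-160,80,91)),"slim top")
s=np.load("pics/scene2.npz")['im'][190:280,120:260,::-1];d=np.load("pics/side2.npz")['im'][130:240,220:360,::-1]
cv2.imwrite("pics/m2.png",np.hstack([cv2.resize(x,(400,300),interpolation=cv2.INTER_CUBIC) for x in(s,d)]))
E
```

```text
t 6.9 at [ 585.6 -252.5   27.9] yaw -25.6 need cm x,y,z,turn: [-0.02 -0.11  0.29] -0.1
roll [ 3.1391e+00 -2.0000e-04] F [-0.4  0.3  0.2] w 44.49216230414332 g 0.0
slim top 337 c 585.0 -253.1 size 58.7 113.5 yaw short -30.6
slim top 85 c 594.2 -227.0 size 62.2 67.5 yaw short 59.27
```

View pics/m2.png

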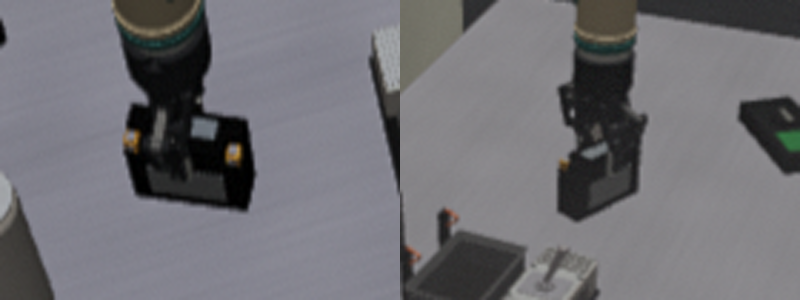

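Both crops show the fingers straddling the battery's middle at about (180,150) and (605,155). I'll close and grip.

Emit:
arm_command(
  series=[40,0,0,0,0,30,0,0,0,0,30,0,0,0,0,20,0,0,0,0,20,0,0,0,0],
)

```text
clock: 7.42
eef_pos: [585.1, -252.2, 27.3]
tool_rot: [3.141, -0.0, 1.124]
force: [-1.7, 1.9, 5.7]
width: 38.6
gripper_force: 61.9
```

Emit:
arm_command(
  series=[0,0,0,0,0,0,0,0,0,0,0,0,0,-0.5,0,0,0,0,-1.5,0,0,0,0,-3,0],
)

```text
clock: 7.83
eef_pos: [582.9, -251.3, 55.3]
tool_rot: [-3.137, 0.0, 1.124]
force: [-0.2, 0.0, -3.5]
width: 38.4
gripper_force: 60.8
```

```bash
python3 - <<'E'
from fit import *
import to
to.to(596.8,274.7,110,-10.7)
z=snap("wrist","w6");W=cloud(z);P=box(W,500,680,-340,-160,90,135);print(np.histogram(P[:,2],12))
rect(trim(box(W,500,680,-340,-160,95,118)),"top")
E
```

```text
t 7.83 at [ 582.9 -251.3   55.3] yaw -25.6 need cm x,y,z,turn: [ 48.03 -21.48  -5.47] -14.9
roll [-3.1373e+00  2.0000e-04] F [-0.2  0.  -3.5] w 38.389743891747 g 60.772421434521675
(array([   84,   390,   493,   302,   398,  1236, 16198,   742,   774,
         300,   699,  1005]), array([ 90.33267011,  94.05487384,  97.77707757, 101.4992813 ,
       105.22148503, 108.94368876, 112.66589248, 116.38809621,
       120.11029994, 123.83250367, 127.5547074 , 131.27691113,
       134.99911486]))
top 19519 c 589.5 -237.5 size 65.9 84.2 yaw short -25.18
```

Gripped firmly: width 38.4 mm, weight about 3.5 N, underside 27 mm below the TCP reading. I'll carry it up and across above the wide cradle's toggle.

Emit:
arm_command(
  series=[0,0,0,-2.5,0,0,0,0,-5.5,0,0,0,0,-8.5,0,0,0,0,-11.5,0,0,0.5,0,-14,0],
)

```text
clock: 8.3
eef_pos: [586.2, -249.2, 198.5]
tool_rot: [3.14, 0.001, 1.122]
force: [0.6, -1.0, -3.6]
width: 38.2
gripper_force: 61.7
```

Emit:
arm_command(
  series=[0,2,-1,-0.5,-2,0,5,-2.3,-1,-5,0,8,-3.6,-1,-8,0,11,-5,-1,-11,0,14,-6.3,-1,-14],
)

```text
clock: 8.72
eef_pos: [589.8, -92.5, 206.5]
tool_rot: [-3.141, -0.0, 1.371]
force: [0.3, 0.4, -4.4]
width: 38.3
gripper_force: 61.9
```

```bash
python3 to.py 596.8 274.7 205 -10.7
```

```text
t 8.72 at [589.8 -92.5 206.5] yaw -11.48 need cm x,y,z,turn: [36.13 -6.62  0.15] -0.78
roll [-3.1412e+00 -2.0000e-04] F [ 0.3  0.4 -4.4] w 38.31480392544778 g 61.91044561564922
```

Emit:
arm_command(
  series=[0,3.5,-0.7,0,-0.3,0,7,-1.3,0,-0.6,0,10.5,-1.9,0,-0.8,0,14,-2.6,0,-0.8,0,17.5,-3.2,0,-0.8],
)

```text
clock: 9.13
eef_pos: [593.5, 85.4, 206.3]
tool_rot: [-3.141, 0.0, 1.382]
force: [-0.0, 0.2, -4.0]
width: 38.6
gripper_force: 61.9
```

Emit:
arm_command(
  series=[0,3.5,-0.7,0,0,0,7,-1.3,0,0,0,10.5,-1.9,0,0,0,13.5,-2.5,0,0,0,15.5,-2.8,0,0],
)

```text
clock: 9.55
eef_pos: [594.3, 246.4, 206.0]
tool_rot: [-3.14, -0.002, 1.387]
force: [-1.2, 0.8, -4.6]
width: 38.3
gripper_force: 61.9
```

Emit:
arm_command(
  series=[0,1,-0.2,0,0,0,1.5,-0.3,0,0,0,1.5,-0.3,0,0,0,1.5,-0.3,0,0,0,1.5,-0.3,0,0],
)

```text
clock: 9.97
eef_pos: [596.3, 253.7, 206.5]
tool_rot: [3.141, 0.002, 1.379]
force: [-0.0, 0.1, -4.0]
width: 37.9
gripper_force: 61.8
```

```bash
python3 - <<'E'
from fit import *
import to
to.to(596.8,274.7,200,-10.7)
z=snap("wrist","w7")
to.to(596.8,274.7,200,-10.7)
z=snap("scene","scene3");z=snap("side","side3")
E
```

```text
t 9.97 at [596.3 253.7 206.5] yaw -10.99 need cm x,y,z,turn: [ 2.08 -0.35  0.65] -0.29
roll [3.1412e+00 1.7000e-03] F [-0.   0.1 -4. ] w 37.90642025858414 g 61.842682510614395
t 9.97 at [596.3 253.7 206.5] yaw -10.99 need cm x,y,z,turn: [ 2.08 -0.35  0.65] -0.29
roll [3.1412e+00 1.7000e-03] F [-0.   0.1 -4. ] w 37.90642025858414 g 61.842682510614395
```

View pics/w7.png

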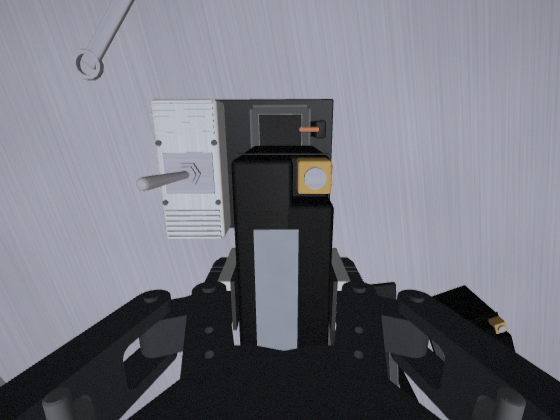

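The wrist view shows the battery held between the pads, its terminal (315,177) on the same side as the contact post (318,129). The far end of the nest shows at (280,120), in line. Next I'll measure the battery and nest in this same view.

```bash
python3 - <<'E'
from fit import *
z=np.load("pics/w7.npz");W=cloud(z);yaw=-10.7
c,s=np.cos(np.radians(yaw)),np.sin(np.radians(yaw));M=np.array([[c,-s],[s,c]])
def L(P): return np.c_[(P[:,:2]-[596.8,274.7])@M,P[:,2]]
P=L(box(W,500,700,150,420,255,275));P=P[(abs(P[:,0])<26)]
print("batt top z",np.median(P[:,2]));
e=P[(P[:,1]>20)]
print("u range",np.percentile(e[:,0],[1,99]).round(1),"v max",np.percentile(P[:,1],99.7).round(1))
b=np.arange(-15,45,5)
for k,lab in((0,'min'),):
    q=[(y+2.5,np.percentile(P[(P[:,1]>=y)&(P[:,1]<y+5)][:,0],1)) for y in b if ((P[:,1]>=y)&(P[:,1]<y+5)).sum()>10]
    q=np.array(q);print(q.round(1).tolist())
    if len(q)>2: print("batt yaw rel",np.degrees(-np.polyfit(*q.T,1)[0]))
Q=L(box(W,480,720,180,420,40,58));Q=Q[(Q[:,1]>25)&(Q[:,0]>-40)&(Q[:,0]<40)]
h=np.histogram(Q[:,0],np.arange(-40,40,2));print([(int(a),int(n)) for n,a in zip(*h)])
print("lip v max",np.percentile(Q[:,1],[90,99]))
F=L(box(W,480,720,180,420,5,16));F=F[(F[:,1]>25)&(abs(F[:,0])<30)];print("floor u",np.percentile(F[:,0],[1,50,99]).round(1),"v max",np.percentile(F[:,1],99),len(F),np.median(F[:,2]))
import to;to.to(596.8,274.7,200,-10.7)
E
```

```text
batt top z 266.1936224435566
u range [-15.4  21.9] v max 36.0
[[-12.5, -25.4], [-7.5, -22.1], [-2.5, -15.5], [2.5, -15.5], [7.5, -15.5], [12.5, -15.6], [17.5, -15.5], [22.5, -15.5], [27.5, -15.6], [32.5, -15.4], [37.5, -14.9]]
batt yaw rel -8.26880425543687
[(-40, 0), (-38, 0), (-36, 0), (-34, 0), (-32, 52), (-30, 79), (-28, 86), (-26, 83), (-24, 75), (-22, 19), (-20, 18), (-18, 19), (-16, 19), (-14, 19), (-12, 19), (-10, 20), (-8, 18), (-6, 18), (-4, 18), (-2, 20), (0, 20), (2, 20), (4, 20), (6, 20), (8, 20), (10, 19), (12, 20), (14, 20), (16, 20), (18, 18), (20, 18), (22, 71), (24, 72), (26, 69), (28, 66), (30, 43), (32, 12), (34, 1), (36, 0)]
lip v max [66.24864302 68.23810797]
floor u [-26.6  -0.2  27.5] v max 77.31274392971254 1457 12.936814065537645
t 10.12 at [596.2 254.8 206.6] yaw -10.93 need cm x,y,z,turn: [ 1.96 -0.31  0.66] -0.23
roll [3.1413e+00 5.0000e-04] F [ 0.7  0.1 -4. ] w 38.045141883044096 g 61.84302695095539
```

Emit:
arm_command(
  series=[0,1,-0.2,0,-0.2,0,2,-0.35,2,-0.2,0,2,-0.35,5,-0.2,0,2,-0.35,8,-0.2,0,2,-0.35,9.5,-0.2],
)

```text
clock: 10.53
eef_pos: [593.8, 277.1, 107.9]
tool_rot: [-3.137, 0.002, 1.387]
force: [-2.0, -0.1, -4.3]
width: 38.4
gripper_force: 61.6
```

Emit:
arm_command(
  series=[0,0,0,0.5,0,0,0,0,0.5,0,0,0,0,0.5,0,0,0,0,0.5,0,0,0,0,0.5,0],
)

```text
clock: 10.95
eef_pos: [597.3, 277.5, 108.2]
tool_rot: [3.139, -0.002, 1.386]
force: [-0.3, -0.4, -4.1]
width: 38.2
gripper_force: 61.6
```

```bash
python3 - <<'E'
from fit import *
import to
to.to(596.8,274.7,39.5,-10.7)
W=cloud(snap("wrist","w8"));yaw=-10.7
c,s=np.cos(np.radians(yaw)),np.sin(np.radians(yaw));M=np.array([[c,-s],[s,c]])
def L(P): return np.c_[(P[:,:2]-[596.8,274.7])@M,P[:,2]]
P=L(box(W,500,700,150,420,145,185));P=P[(abs(P[:,0])<30)];zt=np.median(P[:,2]);P=P[abs(P[:,2]-zt)<6]
e=P[P[:,1]>20];print("top z",zt,"u",np.percentile(e[:,0],[0.5,99.5]).round(1),"v max",np.percentile(P[:,1],99.7).round(1))
Q=L(box(W,480,720,180,420,40,58));Q=Q[(Q[:,1]>50)&(Q[:,0]>-40)&(Q[:,0]<40)]
print("lips u",np.percentile(Q[:,0],[1,99]),"v max",np.percentile(Q[:,1],[90,99]))
E
```

```text
t 10.95 at [597.3 277.5 108.2] yaw -10.61 need cm x,y,z,turn: [-0.28 -0.    6.87] 0.09
roll [ 3.139e+00 -2.100e-03] F [-0.3 -0.4 -4.1] w 38.22408801771325 g 61.551933735609055
top z 167.96519459816554 u [-19.6  18.5] v max 59.3
lips u [-31.15738737  34.48835522] v max [67.19191826 67.89621445]
```

Centred within 1 mm across and about 2.7 mm too far in +y. I'll correct that while descending into the lips.

Emit:
arm_command(
  series=[0,-0.15,0,0.8,0,0,-0.25,0,1.6,0,0,-0.25,0,2.4,0,0,-0.25,0,3.2,0,0,-0.25,0,3.8,0],
)

```text
clock: 11.42
eef_pos: [594.9, 274.1, 66.8]
tool_rot: [-3.14, 0.001, 1.386]
force: [1.1, -0.0, -4.7]
width: 38.4
gripper_force: 61.7
```

```bash
python3 to.py 596.8 274.7 39.5 -10.7
```

```text
t 11.42 at [594.9 274.1  66.8] yaw -10.61 need cm x,y,z,turn: [0.1  0.18 2.73] 0.09
roll [-3.1401e+00  1.0000e-03] F [ 1.1 -0.  -4.7] w 38.42641189740531 g 61.73267260193825
```

Emit:
arm_command(
  series=[0,0.05,0.05,0.4,0,0,0.05,0.05,0.8,0,0,0.05,0.05,1.2,0,0,0.05,0.05,1.6,0,0,0.05,0.05,2.0,0],
)

```text
clock: 11.83
eef_pos: [596.3, 274.9, 48.2]
tool_rot: [3.141, -0.0, 1.386]
force: [-0.3, 0.1, -3.8]
width: 37.9
gripper_force: 61.7
```

```bash
python3 to.py 596.8 274.7 39.5 -10.7
```

```text
t 11.83 at [596.3 274.9  48.2] yaw -10.6 need cm x,y,z,turn: [-0.01  0.05  0.87] 0.1
roll [ 3.1413e+00 -2.0000e-04] F [-0.3  0.1 -3.8] w 37.87352048072437 g 61.730479672551155
```

Going in freely. I'll cover the last 9 mm slowly, until it meets the floor.

Emit:
arm_command(
  series=[0,0,0,0.3,0,0,0,0,0.5,0,0,0,0,0.7,0,0,0,0,0.85,0,0,0,0,0.95,0],
)

```text
clock: 12.25
eef_pos: [596.2, 274.8, 39.4]
tool_rot: [-3.142, -0.0, 1.386]
force: [-2.8, -0.0, 5.2]
width: 38.3
gripper_force: 62.8
```

```bash
python3 to.py 596.8 274.7 39.5 -10.7
```

```text
t 12.25 at [596.2 274.8  39.4] yaw -10.6 need cm x,y,z,turn: [-0.    0.06 -0.01] 0.1
roll [-3.1416e+00 -1.0000e-04] F [-2.8 -0.   5.2] w 38.26036626982211 g 62.77034282684326
```

Floor contact at the expected height. I'll release, then lift out.

Emit:
arm_command(
  series=[55,0,0,0,0,60,0,0,0,0,70,0,0,0,0,80,0,0,0,0,80,0,0,0,0],
)

```text
clock: 12.67
eef_pos: [596.5, 275.0, 39.2]
tool_rot: [3.141, -0.0, 1.386]
force: [-0.6, 0.1, -0.7]
width: 68.2
gripper_force: 0.0
```

Emit:
arm_command(
  series=[80,0,0,-1,0,80,0,0,-3,0,80,0,0,-6,0,80,0,0,-10,0,80,0,0,-13,0],
)

```text
clock: 13.08
eef_pos: [596.9, 275.0, 172.3]
tool_rot: [3.14, -0.001, 1.386]
force: [1.0, 0.0, 0.2]
width: 68.2
gripper_force: 0.0
```

Emit:
arm_command(
  series=[50,0,0,-2,0,20,0,0,-2,0,0,0,0,-2,0,0,0,0,-2,0,0,0,0,-2,0],
)

```text
clock: 13.5
eef_pos: [595.1, 274.4, 187.6]
tool_rot: [-3.139, 0.002, 1.386]
force: [0.5, -0.1, -0.3]
width: 7.2
gripper_force: 0.0
```

```bash
python3 - <<'E'
from fit import *
import to
W=cloud(snap("wrist","w9"));yaw=-10.7
c,s=np.cos(np.radians(yaw)),np.sin(np.radians(yaw));M=np.array([[c,-s],[s,c]])
def L(P): return np.c_[(P[:,:2]-[596.8,274.7])@M,P[:,2]]
P=trim(L(box(W,480,720,180,420,88,106)));P=P[(abs(P[:,0])<26)];rect(P,"batt top rel seat");print("z",np.median(P[:,2]),[np.median(P[(P[:,0]>a)&(P[:,0]<a+8)][:,2]).round(1) for a in(-18,-4,9)])
T=L(box(W,430,560,200,400,100,130));print("toggle",T.mean(0).round(1),len(T),T[T[:,2]>114].mean(0).round(1))
to.to(596.8,274.7,39.5,-10.7)
E
```

```text
batt top rel seat 4826 c 2.4 0.2 size 46.3 112.4 yaw short -0.34
z 99.08041569031448 [np.float64(99.2), np.float64(99.3), np.float64(98.9)]
toggle [-115.     0.7  113.6] 377 [-117.7    0.4  119. ]
t 13.5 at [595.1 274.4 187.6] yaw -10.6 need cm x,y,z,turn: [ 0.06  0.16 14.81] 0.1
roll [-3.1393e+00  1.5000e-03] F [ 0.5 -0.1 -0.3] w 7.216857494557184 g 0.0
```

View pics/w9.png

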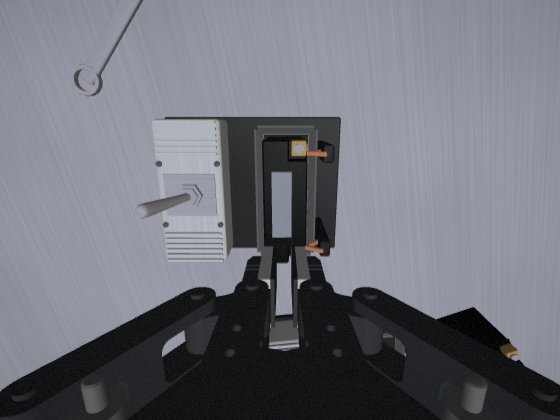

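The battery stands seated in the nest at (283,190), level, top at z≈99, terminals beside the posts. The toggle tip is at (145,210). Now I'll go to the front of the toggle with the fingers shut.

Emit:
arm_command(
  series=[0,0,-3,0,0,0,0,-7,0,0,0,0,-11,0,0,0,0,-14.5,0,0,0,0,-16.5,0,0],
)

```text
clock: 13.97
eef_pos: [428.6, 305.6, 187.7]
tool_rot: [-3.137, 0.002, 1.389]
force: [-0.5, -0.5, -0.7]
width: -0.1
gripper_force: 0.0
```

Emit:
arm_command(
  series=[0,0,-0.2,2,0,0,0,-0.2,5,0,0,0,-0.2,8,0,0,0,-0.2,11,0,0,0,-0.2,12.3,0],
)

```text
clock: 14.38
eef_pos: [429.5, 303.9, 61.9]
tool_rot: [-3.137, 0.005, 1.386]
force: [-0.2, -0.9, 0.1]
width: -0.3
gripper_force: 0.0
```

```bash
cat > tg.py <<'E'
from fit import *
import to
yaw=-10.7;c,s=np.cos(np.radians(yaw)),np.sin(np.radians(yaw));M=np.array([[c,-s],[s,c]])
def L(P): return np.c_[(P[:,:2]-[596.8,274.7])@M,P[:,2]]
print("TCP rel seat",L(np.array([to.p])).round(1))
to.to(*(np.array([596.8,274.7])+M@[-110,0]),62,-10.7)
for n in("scene","side"):
    W=cloud(snap(n,n+"t"));T=L(box(W,400,600,220,380,75,125))
    for z in range(75,125,10):
        a=T[(T[:,2]>=z)&(T[:,2]<z+10)&(T[:,0]>-190)&(T[:,0]<-40)]
        if len(a): print(n,z,len(a),"u",np.percentile(a[:,0],[0,25,50,75,100]).round(0),"v",np.percentile(a[:,1],[0,100]).round(0))
E
python3 tg.py
```

```text
TCP rel seat [[-169.8   -2.4   61.9]]
t 14.38 at [429.5 303.9  61.9] yaw -10.58 need cm x,y,z,turn: [ 0.23  5.98 -0.01] 0.12
roll [-3.1371  0.0049] F [-0.2 -0.9  0.1] w -0.26041744010112117 g 0.0
scene 75 7 u [-109. -105. -102. -100.  -99.] v [-4.  5.]
scene 85 15 u [-167. -163. -108. -106. -100.] v [-9.  4.]
scene 95 23 u [-170. -164. -160. -136. -108.] v [-14.   9.]
scene 105 28 u [-171. -159. -153. -113. -108.] v [-14.   5.]
scene 115 21 u [-178. -156. -122. -118. -111.] v [-15.   4.]
side 75 10 u [-112. -109. -108. -106. -102.] v [-1.  5.]
side 85 19 u [-182. -175. -164. -114. -106.] v [-3.  9.]
side 95 41 u [-184. -180. -171. -160. -108.] v [-11.  11.]
side 105 46 u [-185. -179. -169. -158. -113.] v [-11.  10.]
side 115 40 u [-184. -177. -165. -124. -115.] v [-6. 11.]
```

The fingertips are at z≈87 and about 14 mm half-thick, 30 mm clear in front of the lever. I'll push towards the battery.

Emit:
arm_command(
  series=[0,0.1,1.2,0,0,0,0.2,2.4,0,0,0,0.2,3.4,0,0,0,0.2,4.2,0,0,0,0.2,5,0,0],
)

```text
clock: 14.9
eef_pos: [482.0, 299.1, 67.4]
tool_rot: [-3.141, -0.002, 1.386]
force: [-1.9, 0.2, 1.6]
width: 0.2
gripper_force: 0.6
```

Emit:
arm_command(
  series=[0,0,0.3,0,0,0,0,0.6,0,0,0,0,0.9,0,0,0,0,1,0,0,0,0,1,0,0],
)

```text
clock: 15.32
eef_pos: [491.8, 296.3, 66.0]
tool_rot: [3.141, -0.0, 1.385]
force: [-0.7, -1.0, 0.0]
width: -0.0
gripper_force: 0.0
```

```bash
python3 tg.py
```

```text
TCP rel seat [[-107.2    1.7   66. ]]
t 15.32 at [491.8 296.3  66. ] yaw -10.62 need cm x,y,z,turn: [-0.17 -0.28  0.4 ] 0.08
roll [ 3.1412e+00 -1.0000e-04] F [-0.7 -1.   0. ] w -0.04747402819007171 g 0.0
scene 75 4 u [-93. -91. -88. -86. -85.] v [-5. -1.]
scene 85 8 u [-102.  -91.  -85.  -82.  -80.] v [-5.  3.]
scene 95 17 u [-116. -101.  -99.  -82.  -76.] v [-10.  12.]
scene 105 21 u [-110. -100.  -96.  -92.  -70.] v [-9. 10.]
scene 115 26 u [-111. -100.  -92.  -77.  -68.] v [-10.   7.]
side 75 11 u [-98. -96. -94. -92. -90.] v [-2.  5.]
side 85 13 u [-114.  -93.  -89.  -88.  -84.] v [ 2. 11.]
side 95 33 u [-122. -115. -107.  -89.  -82.] v [-2. 14.]
side 105 45 u [-124. -115. -106.  -85.  -75.] v [-4. 13.]
side 115 45 u [-123. -117. -109.  -81.  -72.] v [-4. 14.]
```

The lever has snapped over: its tip is at u≈-74, the ON position. I'll back off, rise clear and verify.

Emit:
arm_command(
  series=[0,0,-1,0,0,0,0,-3,0,0,0,0,-6,-1,0,0,0,-7,-5,0,0,0,-7,-9,0],
)

```text
clock: 15.83
eef_pos: [416.0, 309.2, 154.9]
tool_rot: [-3.134, 0.005, 1.39]
force: [0.4, 1.6, -0.1]
width: -0.1
gripper_force: 0.0
```

Emit:
arm_command(
  series=[0,0,0,-3,0,0,0,0,-5,0,0,0,0,-5,0,0,0,0,-5,0,0,0,0,-5,0],
)

```text
clock: 16.25
eef_pos: [421.2, 309.1, 205.2]
tool_rot: [-3.14, 0.001, 1.386]
force: [0.1, 0.6, -0.3]
width: -0.2
gripper_force: 0.0
```

```bash
python3 tg.py; python3 - <<'E'
from tg import *
for n in("scenet","sidet"):
    z=np.load(f"pics/{n}.npz");P=trim(L(box(cloud(z),480,720,180,420,91,106)));P=P[abs(P[:,0])<26];rect(P,"batt rel seat");print(np.median(P[:,2]))
s=np.load("pics/scenet.npz")['im'][130:270,230:430,::-1];cv2.imwrite("pics/fin.png",cv2.resize(s,(800,560),interpolation=cv2.INTER_CUBIC))
E
```

```text
TCP rel seat [[-178.9    1.2  205.2]]
t 16.25 at [421.2 309.1 205.2] yaw -10.56 need cm x,y,z,turn: [-0.14  6.89 14.32] 0.14
roll [-3.1402e+00  1.1000e-03] F [ 0.1  0.6 -0.3] w -0.16790477932450618 g 0.0
scene 75 3 u [-89. -89. -88. -87. -86.] v [-4.  0.]
scene 85 6 u [-86. -84. -83. -81. -80.] v [-6.  1.]
scene 95 3 u [-82. -81. -81. -79. -78.] v [-6.  1.]
scene 105 7 u [-80. -77. -74. -73. -71.] v [-6. -0.]
scene 115 10 u [-80. -78. -75. -73. -70.] v [-6.  5.]
side 75 12 u [-97. -96. -93. -92. -88.] v [-2.  4.]
side 85 13 u [-94. -92. -91. -88. -85.] v [-4.  6.]
side 95 12 u [-90. -87. -87. -86. -82.] v [-3.  8.]
side 105 15 u [-88. -85. -83. -80. -77.] v [-0.  7.]
side 115 15 u [-85. -82. -79. -77. -74.] v [-5.  7.]
TCP rel seat [[-178.7    0.9  204.5]]
t 16.35 at [421.3 308.8 204.5] yaw -10.58 need cm x,y,z,turn: [-0.1   6.87 14.25] 0.12
roll [-3.1395e+00  2.2000e-03] F [-0.3  0.3 -0.3] w -0.053019661264649305 g 0.0
scene 75 6 u [-94. -88. -87. -86. -85.] v [-6.  2.]
scene 85 3 u [-87. -86. -85. -84. -83.] v [-5.  3.]
scene 95 6 u [-84. -81. -77. -76. -74.] v [-7.  0.]
scene 105 6 u [-82. -80. -78. -74. -73.] v [-7. -3.]
scene 115 11 u [-77. -74. -72. -72. -69.] v [-7.  3.]
side 75 12 u [-98. -96. -94. -92. -89.] v [-3.  4.]
side 85 13 u [-94. -92. -90. -88. -84.] v [-6.  7.]
side 95 15 u [-90. -87. -87. -84. -80.] v [-2.  8.]
side 105 13 u [-86. -84. -82. -79. -78.] v [-2.  8.]
side 115 14 u [-85. -82. -78. -77. -74.] v [-4.  7.]
batt rel seat 436 c 0.1 -1.4 size 42.7 115.0 yaw short -0.35
97.63267452768204
batt rel seat 413 c -2.9 2.6 size 41.7 114.5 yaw short 1.35
97.57799756098954
```

View pics/fin.png

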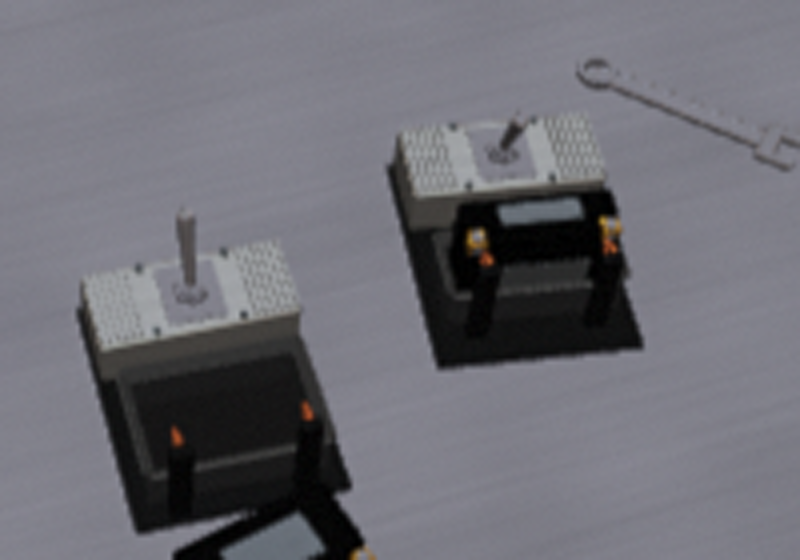

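The final view shows the battery seated at (540,240) with its terminals at the posts. The narrow toggle (512,135) leans to the battery, so it is ON. The wide toggle (187,245) is still OFF, and the arm is clear.

```bash
python3 -c "
from cell import workorder;print(workorder.finish_job())"
```

```text
the job is handed in; nothing more can be done
None
```

I handed the job in at about 16 s: the slim battery is seated and released in the narrow cradle, terminals at the posts, and that switch is ON; the wide switch is still OFF; the first grip missed and tipped the battery about 0.28 rad (limit 0.6) before I set it upright; no verdict was returned.

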